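Register a notebook in the cover-stamping jig

TASK

Get the hardback notebook ready for stamping: on the jig, push its near right-hand corner so that it turns, with its opposite corner bearing on the round peg, until it is square to the fence; then push it straight up to the fence and press its far edge flush there for a moment with about 10 N. Then slide the side clamp up to the notebook's right edge, press that home for a moment in the same way, and leave both in place with the hand clear. Never bear on the notebook with more than 20 N, keep it flat on the board, and leave the price card and the wares around alone.

Things in the scene. Friction and masses are not known exactly. Their poses are not given: they have to be found in the camera images.
- jig: Plain plywood board 270 (x) x 380 (y) x 14 mm, fixed on the plinth, spanning x -165..+105, y -200..+180 mm. Origin: on the plinth top (14 mm below the board's top), under where the notebook's middle comes at home. x points across the board to the fence, roughly away from the robot; y left along the fence; z up. Place and yaw (up to 0.22 rad) vary.
- peg: Round smooth steel peg, 12 mm diameter, 22 mm tall, fixed on the board at jig x = +45, y = +103.5 mm. Origin: its axis at board-top level. The notebook's left edge, next to its far left corner, bears on it (at home about 30 mm from that corner); at home that edge lies at jig y = +97.5 mm.
- fence: Aluminium bar, 180 mm along jig y, 14 mm wide, 19 mm high, two black knobs on top (to 27 mm). Origin: at board-top level on the middle of its straight face that looks to jig -x; axes as the jig's. Parallel to jig y, centred at jig y = -35 mm, its face set by hand at jig x = +71 to +79 mm; clamped fast, unyielding.
- notebook: Rigid hardback, pink spots on white, flat on the board, 150 (x) x 195 (y) x 9 mm, 0.2-0.45 kg, smooth cover, slides at 0.5-1.6 N. Origin: its far left lower corner, by the peg; it reaches to x = -150, y = -195 mm in its axes: near edge x = -150, right edge y = -195. Starts 0.3-0.5 rad clockwise (from above) of home, near the peg. Home: axes parallel to the jig's, far edge (x = 0) on the fence.
- clamp: Side clamp right of the notebook: block 44 (x) x 33 (y) x 24 mm high, rubber face to the notebook; black push plate 44 wide, 10 thick, 18-54 mm above the board on its outer side. Origin: middle of the pressing face (y = 0) at board top; outer face y = -33 mm; axes as the jig's. Slides on low rails along jig y (x = 0), face from -142..-127 up to -82.5 mm; 3 N moves it, it stays put.
- price_card: Small folded white price card, 62 mm wide and 39 mm high, standing loose on the board's far right corner; leave it alone. Origin: centre of its underside.
- mug: Terracotta mug, 86 mm high, standing on the plinth to the right of the jig; leave it alone. Origin: centre of its underside.
- tumbler: Patterned red tumbler, 70 mm in diameter and 182 mm high, to the right of the jig; leave it alone. Origin: centre of its underside.
- music_box: Small wooden music box, 70 x 88 x 57 mm, to the left of the jig; leave it alone. Origin: under its middle.

How it is judged:
By the outcome, as a careful person would: the job done as asked, in the order asked, and still so for the second after the job is handed in, with the robot touching nothing.
It also fails if it takes over 72 s, if anything falls off the work surface, if the arm or the gripper's body presses on something with over 40 N, if the wrist force passes 120 N, or if a joint passes its speed limit or range.

ROBOT

A 6-joint arm with a two-finger parallel gripper is mounted at the origin on a cart in front of the work surface, level with it; the furniture and walls round the work are solid. World frame = base frame: x ahead of the robot, y to its left, z up, the work surface at z = 0. Lengths are in m, angles in rad, forces in N, time in s.
With the tool pointing down it reaches from about 0.35 to 0.975 m from the base axis. Payload 4.9 kg.
Tool frame: the origin (TCP) lies at the very end of the fingers, on their centre line; the grasp point (between the pads) lies 19 mm behind it (ctrl.grip_point_offset is the distance from the TCP to the grasp point, in m); z points along the fingers, y is the line along which they close (so a half turn about z gives the same grasp; the last joint's range is limited). The gripper opens to 85 mm and grips with 20 to 120 N. Pads are 22 mm wide; open, the fingers measure 114 mm over their backs; the gripper's body (76 mm by 85 mm) begins 54 mm behind the grasp point. The pads swing forward as they close: fully open they stand 13 mm farther back than shut.
Start: joints at [-1.307, 0.053, 1.613, -0, 1.476, -0.119], TCP at [0.233, -0.58, 0.231] pointing down, gripper open.
Joint ranges: [-3.01, 3.01], [-1.01, 2.22], [0.06, 2.58], [-1.02, 4.17], [0.09, 2.62], [-3.14, 3.14]. Speed limits (rad/s): [2.57, 2.57, 3.14, 3.14, 3.14, 3.14].

INTERFACE

Orientations are given as a rotation vector (axis times angle).
In Python, from station import ctrl gives the robot as it stands.
- The arm moves only by the tool send_rows, never from a script. Its argument "rows" is a list of rows, each a list of 3 entries, a list of its own where there are three numbers: the finger opening in cm, from 0 to 8.54, then the shift along the tool's x, y, z in cm, then the turn about the tool's z in degrees. A call has 1 to 10 rows; each row shifts and turns the commanded pose from where the row before left it, along the tool's axes as they then stand; what a row does not reach is not made up. A row lasts 1/8 s, in which the tool goes at most 62.5 mm and 10.7 degrees, less where a joint would pass 70% of its speed; a pose out of reach is approached as far as the arm can. A call with a gripper value outside its range is refused whole. The fingers move at their own pace and stop on an object; "newtons" is the grip in N (left out, the last holds). Time passes only in rows, so rows that do not move let the fingers close. It gives the time, the measured TCP pose, the force, the opening and the grip force at its end, in the units of the state.
- ctrl.get_obs(): the state, without advancing time (a new reading comes with each control period).
- ctrl.get_image(name): name is "side" or "top"; returns a dict with "frame" (384x512x3 uint8, red, green, blue), "range_z" (384x512 float32, m along the optical axis (not along the pixel's ray), 0 where there is no reading), "fx", "fy", "cx", "cy" (pixels), "cam_to_world" (4x4, takes a point from camera to world coordinates). Camera axes: x right, y down, z forward; pixel columns grow to the right and rows downward; lengths in m; the calibration is good to about 2 mm. A picture is of the moment at which its call begins.
- ctrl.finish_job(): hands the job in; it is judged then, once.
The state is a dict: "t": time; "q": joint angles; "dq": joint speeds; "effort": joint torques, N m; "tool_pos": TCP position; "tool_rot": TCP orientation; "contact_force": force on the tool from outside, world axes, zero at the start; "wrist_torque": the same for the moment, N m; "opening": finger opening in m; "grip_force": force on a finger pad.
Only numpy, scipy, OpenCV 4.12 (cv2) and the standard library are available. Lean on these libraries where they do the work, as an engineer would, in place of code of your own. Each camera call takes 0.05 s, during which the arm holds its last target. There are 200 camera calls.

## Working session

There is one attempt and no reset: what is moved stays moved. The work goes in short steps, Python scripts to look and compute and a tool call to move; the robot and the scene stay as the last step left them, time stands still between calls to the robot, and variables do not carry over. Pictures are saved under pics/ and viewed, at most 10 in all, crops included, and the job is handed in when it is done.

Besides the shell and the picture viewer there is one more tool, called as a command line: name --argument value ..., lists and objects as JSON in quotes. send_rows: Moves the arm, as the interface text tells. Its arguments: {"type":"object","properties":{"rows":{"type":"array","items":{"type":"array"}},"newtons":{"type":"number"}},"required":["rows"]}

```bash
mkdir -p pics; ls
cat > h.py <<'E'
import numpy as np,cv2
from station import ctrl
from scipy.spatial.transform import Rotation as R
def proj(im,P):
    T=np.linalg.inv(im["cam_to_world"]);p=np.atleast_2d(P)@T[:3,:3].T+T[:3,3]
    return np.c_[p[:,0]/p[:,2]*im["fx"]+im["cx"],p[:,1]/p[:,2]*im["fy"]+im["cy"]]
def ray(im,uv,z):
    uv=np.atleast_2d(uv).astype(float);T=im["cam_to_world"]
    d=np.c_[(uv[:,0]-im["cx"])/im["fx"],(uv[:,1]-im["cy"])/im["fy"],np.ones(len(uv))]@T[:3,:3].T
    o=T[:3,3];return o+d*((z-o[2])/d[:,2])[:,None]
def cloud(im):
    v,u=np.mgrid[:384,:512];z=im["range_z"];T=im["cam_to_world"]
    p=np.stack([(u-im["cx"])/im["fx"]*z,(v-im["cy"])/im["fy"]*z,z],-1)
    return p@T[:3,:3].T+T[:3,3]
def save(im,n,s=1):
    cv2.imwrite("pics/"+n,cv2.resize(im["frame"][:,:,::-1],None,fx=s,fy=s))
E
python3 - <<'E'
from h import *
for n in("top","side"):
    im=ctrl.get_image(n);save(im,n+"0.png",1.5);np.savez("pics/"+n+"0.npz",**im);print(im["cam_to_world"].round(3),im["fx"])
print({k:np.round(v,3) for k,v in ctrl.get_obs().items()})
E
```

```text
pics
[[-0.007 -0.987  0.158  0.419]
 [-1.     0.007 -0.004  0.03 ]
 [ 0.003 -0.158 -0.987  1.116]
 [ 0.     0.     0.     1.   ]] 373.34171057417365
[[ 0.913 -0.134  0.385 -0.012]
 [-0.407 -0.35   0.844 -1.306]
 [ 0.021 -0.927 -0.374  0.642]
 [ 0.     0.     0.     1.   ]] 492.39114145498615
{'t': np.float64(0.1), 'q': array([-1.307,  0.053,  1.614, -0.   ,  1.476, -0.119]), 'dq': array([-0.001, -0.   , -0.004,  0.   ,  0.001, -0.   ]), 'effort': array([-0.0000e+00, -3.9490e+01, -3.7136e+01, -0.0000e+00,  4.0000e-03,
       -0.0000e+00]), 'tool_pos': array([ 0.233, -0.579,  0.23 ]), 'tool_rot': array([-3.082, -0.597,  0.   ]), 'contact_force': array([ 0.629,  0.24 , -0.17 ]), 'wrist_torque': array([ 0.026, -0.03 ,  0.048]), 'grip_force': np.float64(0.0), 'opening': np.float64(0.086)}
```

View pics/top0.png

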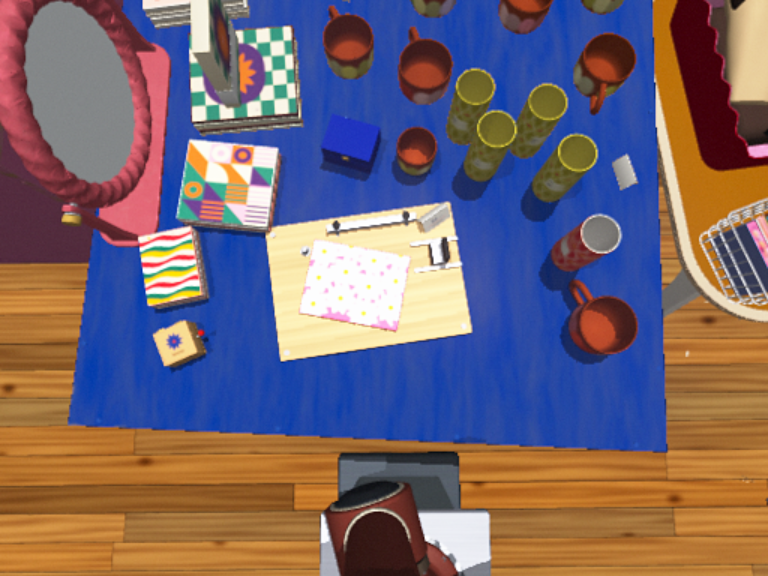

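View pics/side0.png

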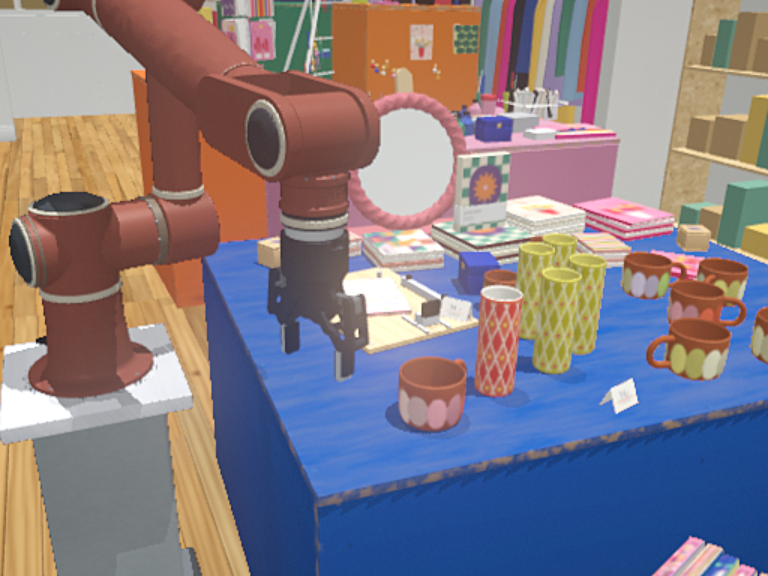

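Top view (1.5x): board corners are near (268,228), (449,203), (471,332) and (282,360). The notebook lies between (314,240), (410,254), (397,331) and (300,315). Peg is at (305,250), fence from (328,226) to (416,217), clamp at (438,250), card at (434,216). In the side view, the mug and tumbler stand near the hand.

```bash
cat > m.py <<'E'
from h import *
im=dict(np.load("pics/top0.npz"));f=im["frame"];C=cloud(im);hsv=cv2.cvtColor(f,cv2.COLOR_RGB2HSV)
roi=np.zeros((384,512),np.uint8);cv2.fillPoly(roi,[np.int32([[172,148],[304,130],[320,225],[184,245]])],1)
def z(u,v):return C[int(v/1.5)-1:int(v/1.5)+2,int(u/1.5)-1:int(u/1.5)+2,2].round(4).ravel()
for n,u,v in(("blue",250,400),("board",290,340),("board2",430,310),("nb",355,290),("fence",370,223),("clamp",438,250)):print(n,np.median(z(u,v)))
notblue=((~((hsv[...,0]>100)&(hsv[...,0]<130)&(hsv[...,1]>120)))&(roi>0)).astype(np.uint8)
wood=((hsv[...,0]>8)&(hsv[...,0]<30)&(hsv[...,1]>50)&(hsv[...,1]<170)&(f[...,0]>150)&(roi>0)).astype(np.uint8)
def quad(m,edges=None):
    c=max(cv2.findContours(m,cv2.RETR_EXTERNAL,cv2.CHAIN_APPROX_NONE)[0],key=cv2.contourArea)
    return c[:,0].astype(float),cv2.convexHull(c)
def fitlines(P):  # rect in the plane
    r=cv2.minAreaRect(P[:,:2].astype(np.float32)*1000);return r
c,hl=quad(notblue);P=ray(im,c,float(np.median(z(290,340))))
rb=fitlines(P);print("board",rb)
nb=((roi>0)&(wood==0)).astype(np.uint8);nb=cv2.morphologyEx(nb,cv2.MORPH_OPEN,np.ones((5,5)))
poly=np.zeros_like(roi);cv2.fillPoly(poly,[np.int32([[207,157],[277,166],[268,224],[196,214]])],1)
nb&=poly
c,hl=quad(nb);P=ray(im,c,float(np.median(z(355,290))));rn=fitlines(P);print("nb",rn,cv2.boxPoints(rn))
print("peg,cl",ray(im,np.array([[305,248],[438,250]])/1.5,0.08).round(3))
v=f.copy();cv2.polylines(v,[np.int32(proj(im,np.c_[cv2.boxPoints(rn)/1000,np.full(4,np.median(z(355,290)))])*1)],True,(0,255,0),1)
cv2.polylines(v,[np.int32(proj(im,np.c_[cv2.boxPoints(rb)/1000,np.full(4,np.median(z(290,340)))])*1)],True,(255,0,0),1)
cv2.imwrite("pics/t1.png",cv2.resize(v[120:250,160:340,::-1],None,fx=4,fy=4,interpolation=0))
E
python3 m.py
```

```text
blue 0.0015
board 0.016
board2 0.0147
nb 0.0238
fence 0.0327
clamp 0.0388
board ((601.5197143554688, 76.78401184082031), (284.2552185058594, 394.81585693359375), 7.970429420471191)
nb ((586.2858276367188, 98.50242614746094), (204.64425659179688, 152.41273498535156), 78.82987213134766) [[491.70096   12.881577]
 [641.22644  -16.644257]
 [680.8707   184.12328 ]
 [531.3452   213.64911 ]]
peg,cl [[ 0.645  0.185  0.08 ]
 [ 0.64  -0.066  0.08 ]]
```

View pics/t1.png

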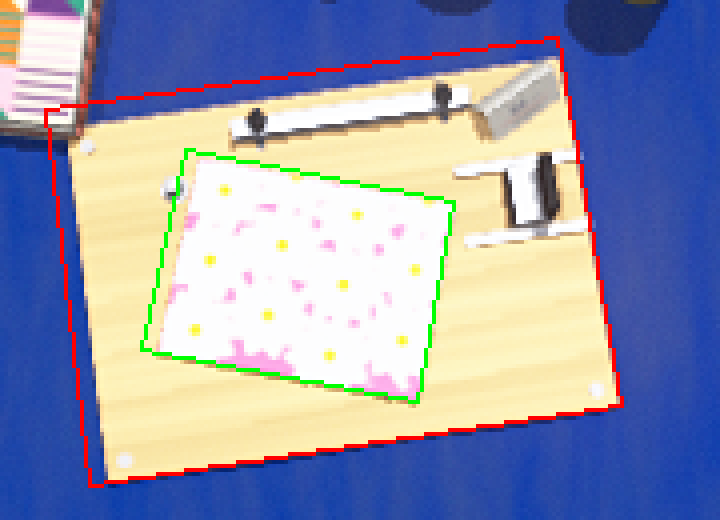

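The fitted boxes are slightly contaminated: the board's by the book at far left, the notebook's by a tan strip on its left. I'll refine with line fits on clean edges.

```bash
cat > m2.py <<'E'
from h import *
def edge(im,mask,a,b,z,w=5):
    "mask boundary points near pixel line a-b -> plane z -> line fit (point, dir)"
    c=max(cv2.findContours(mask,cv2.RETR_EXTERNAL,cv2.CHAIN_APPROX_NONE)[0],key=cv2.contourArea)[:,0].astype(float)
    a=np.array(a,float);b=np.array(b,float);L=np.linalg.norm(b-a);d=(b-a)/L
    s=(c-a)@d/L;o=np.abs((c-a)@[-d[1],d[0]]);k=(s>.1)&(s<.9)&(o<w)
    P=ray(im,c[k],z)[:,:2];l=cv2.fitLine(P.astype(np.float32),cv2.DIST_HUBER,0,.001,.001).ravel().astype(float)
    return l[2:],l[:2],k.sum()
def isect(l,m):
    t=np.linalg.solve(np.c_[l[1],-m[1]],m[0]-l[0]);return l[0]+t[0]*l[1]
if __name__=="__main__":
    im=dict(np.load("pics/top0.npz"));f=im["frame"];hsv=cv2.cvtColor(f,cv2.COLOR_RGB2HSV)
    q=lambda *p:[np.array(x)/4+[160,120] for x in p]
    bm=((hsv[...,0]<95)|(hsv[...,0]>135)|(hsv[...,1]<110)).astype(np.uint8)
    roi=np.zeros_like(bm);cv2.fillPoly(roi,[np.int32(q((60,110),(560,35),(640,420),(90,500)))],1);bm&=roi
    nl,nr,fr,fl=q((104,482),(620,407),(560,62),(70,127))
    N=edge(im,bm,nl,nr,.014);Rr=edge(im,bm,nr,fr,.014);Lf=edge(im,bm,nl,fl,.014);F=edge(im,bm,fl,fr,.014)
    for e in(N,Rr,Lf,F):print(e[0].round(4),np.degrees(np.arctan2(e[1][1],e[1][0])).round(2),e[2])
    for n,a,b in(("NL",N,Lf),("NR",N,Rr),("FR",F,Rr),("FL",F,Lf)):print(n,isect(a,b).round(4))
    wm=((hsv[...,1]<70)&(f.min(2)>150)|(hsv[...,0]>140)&(hsv[...,0]<175)|((hsv[...,0]>22)&(hsv[...,0]<35)&(hsv[...,1]>150))).astype(np.uint8)
    roi=np.zeros_like(bm);cv2.fillPoly(roi,[np.int32(q((178,140),(470,190),(425,415),(130,362)))],1)
    wm=cv2.morphologyEx(wm&roi,cv2.MORPH_CLOSE,np.ones((3,3)))
    c=q((195,152),(455,203),(417,402),(158,350))
    E=[edge(im,wm,c[i],c[(i+1)%4],.023) for i in range(4)]
    for e in E:print("nb",e[0].round(4),np.degrees(np.arctan2(e[1][1],e[1][0])).round(2),e[2])
    for i,n in enumerate(("fl","fr","nr","nl")):print(n,isect(E[i-1],E[i]).round(4))
    print("peg",ray(im,q((173,183)),.036).round(4),"fence top front ends",ray(im,q((235,138),(469,106)),.033).round(4))
    print("clamp white block top left edge",ray(im,q((503,165),(516,225)),.038).round(4),"plate outer",ray(im,q((547,153),(558,215)),.068).round(4))
E
python3 m2.py
```

```text
[0.463  0.0532] -81.97 104
[ 0.6164 -0.1174] 8.04 69
[0.5676 0.2585] 8.01 71
[0.7298 0.0889] -81.98 98
NL [0.4366 0.2401]
NR [ 0.4896 -0.1353]
FR [ 0.7561 -0.0977]
FL [0.7032 0.2776]
nb [0.6618 0.0744] 78.94 69
nb [ 0.5562 -0.0061] -9.42 46
nb [0.5067 0.1137] 81.58 60
nb [0.6081 0.1919] -9.24 50
fl [0.6824 0.1798]
fr [ 0.6432 -0.0206]
nr [0.4906 0.0047]
nl [0.5204 0.2062]
peg [[0.6538 0.1919 0.036 ]] fence top front ends [[ 0.6884  0.1468  0.033 ]
 [ 0.7118 -0.0278  0.033 ]]
clamp white block top left edge [[ 0.6654 -0.052   0.038 ]
 [ 0.6202 -0.0608  0.038 ]] plate outer [[ 0.6671 -0.0816  0.068 ]
 [ 0.6217 -0.0884  0.068 ]]
```

```bash
cat >> h.py <<'E'
YAW=np.radians(8.02);O=np.array([.6247,.0853]);J=np.array([[np.cos(YAW),-np.sin(YAW)],[np.sin(YAW),np.cos(YAW)]])
def tj(P):return (np.atleast_2d(P)[:,:2]-O)@J*1000   # world -> jig mm
def tool():
    o=ctrl.get_obs();M=R.from_rotvec(o["tool_rot"]).as_matrix()
    print("t",o["t"].round(2),"jig mm",tj(o["tool_pos"]).round(1),"z",(o["tool_pos"][2]*1000).round(1),"toolx-jig deg",np.degrees(np.arctan2(M[1,0],M[0,0])-YAW).round(2),"tilt",np.degrees(np.arccos(-M[2,2])).round(2),"F jig",(o["contact_force"][:2]@J).round(2),o["contact_force"][2].round(2))
E
python3 - <<'E'
from h import *
im=dict(np.load("pics/top0.npz"))
P=ray(im,np.array([(193,154),(455,203),(417,402),(158,350)])/4+[160,120],.023)
print(P.round(4),tj(P).round(1),[np.linalg.norm(P[i]-P[i-1]).round(4) for i in range(4)],[np.degrees(np.arctan2(*(P[i]-P[i-1])[1::-1])).round(1) for i in range(4)])
tool()
C=cloud(im);k=(C[...,2]>.05)&(C[...,0]>.2)&(C[...,0]<.75)&(C[...,1]<-.12)&(C[...,1]>-.5);print(C[k].min(0),C[k].max(0))
E
```

```text
[[ 0.6788  0.1792  0.023 ]
 [ 0.64   -0.0168  0.023 ]
 [ 0.492   0.0129  0.023 ]
 [ 0.5314  0.2027  0.023 ]] [[  66.6   85.4]
 [   0.9 -103.2]
 [-141.5  -53.2]
 [ -76.   129.3]] [np.float64(0.1492), np.float64(0.1998), np.float64(0.151), np.float64(0.1939)] [np.float64(-9.1), np.float64(-101.2), np.float64(168.6), np.float64(78.3)]Traceback (most recent call last):
  File "<stdin>", line 5, in <module>
  File "h.py", line 21, in tool
    print("t",o["t"].round(2),"jig mm",tj(o["tool_pos"]).round(1),"z",(o["tool_pos"][2]*1000).round(1),"toolx-jig deg",np.degrees(np.arctan2(M[1,0],M[0,0])-YAW).round(2),"tilt",np.degrees(np.arccos(-M[2,2])).round(2),"F jig",(o["contact_force"][:2]@J).round(2),o["contact_force"][2].round(2))
              ^^^^^^^^^^^^
AttributeError: 'float' object has no attribute 'round'
```

```bash
sed -i 's/    o=ctrl.get_obs();M/    o={k:np.array(v) for k,v in ctrl.get_obs().items()};M/' h.py; python3 -c "from h import *;tool()"
```

```text
t 0.1 jig mm [[-480.3 -603.4]] z 230.2 toolx-jig deg 13.91 tilt 0.11 F jig [0.66 0.15] -0.17
```

send_rows --rows '[[0,[0,0,0],7],[0,[0,0,0],6.9]]' --newtons 20

```text
t: 0.35
tool_pos: [0.2334, -0.5794, 0.2305]
tool_rot: [-3.133, -0.214, 0.0]
contact_force: [0.1, -0.5, 0.0]
opening: 0.0518
grip_force: 0.0
```

```bash
python3 -c "from h import *;tool()"
```

```text
t 0.35 jig mm [[-480.2 -603.6]] z 230.5 toolx-jig deg -0.21 tilt 0.08 F jig [ 0.07 -0.5 ] 0.01
```

send_rows --rows '[[0,[2.7,-5.3,0],0],[0,[2.7,-5.3,0],0],[0,[2.7,-5.3,0],0],[0,[2.7,-5.3,0],0],[0,[2.7,-5.3,0],0],[0,[2.7,-5.3,0],0],[0,[2.7,-5.3,0],0],[0,[2.7,-5.3,0],0],[0,[2.7,-5.3,0],0],[0,[2.7,-5.3,0],0]]'

```text
t: 1.6
tool_pos: [0.4268, -0.0152, 0.2311]
tool_rot: [3.134, 0.22, 0.001]
contact_force: [1.3, -0.5, 0.6]
opening: 0.0001
grip_force: 0.0
```

```bash
python3 -c "from h import *;tool()"
```

```text
t 1.6 jig mm [[-210.   -71.9]] z 231.1 toolx-jig deg 0.01 tilt 0.03 F jig [ 1.25 -0.65] 0.56
```

send_rows --rows '[[0,[2.3,-3.2,0],0],[0,[0,0,5.5],0],[0,[0,0,5.5],0],[0,[0,0,5.5],0],[0,[0,0,4.0],0],[0,[0,0,0.8],0],[0,[0,0,0],0]]'

```text
t: 2.48
tool_pos: [0.4453, 0.0176, 0.0188]
tool_rot: [-3.134, -0.22, -0.0]
contact_force: [-1.4, 0.2, 0.7]
opening: 0.0
grip_force: 0.0
```

Run:
```python
from h import *
tool();im=ctrl.get_image("side");save(im,"s1.png",1)
cv2.imwrite("pics/s1.png",cv2.resize(im["frame"][150:260,150:350,::-1],None,fx=4,fy=4))
```

```text
t 2.48 jig mm [[-187.1  -42. ]] z 18.8 toolx-jig deg 0.01 tilt 0.0 F jig [-1.33  0.42] 0.68
```

View pics/s1.png

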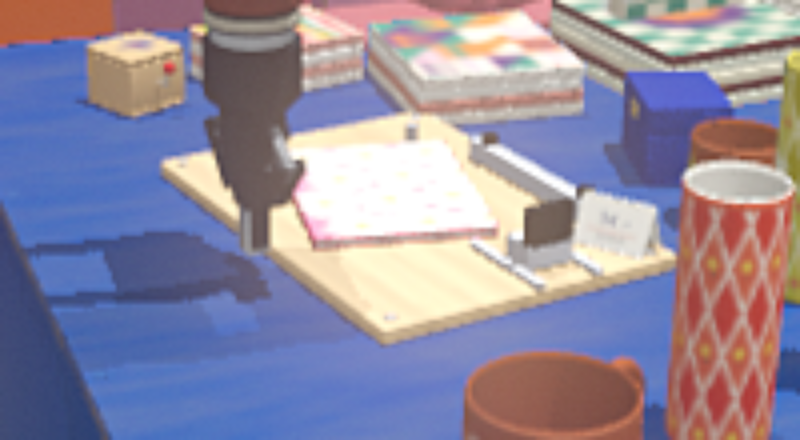

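Side crop: closed fingertips at (255,248) beside the board's near edge, with the notebook's near right corner at (315,245). Clear to approach and push.

send_rows --rows '[[0,[1.5,-0.8,0],0],[0,[1.5,0,0],0],[0,[0.5,0.2,0],0],[0,[0.5,0.3,0],0],[0,[0.5,0.4,0],0],[0,[0.5,0.4,0],0],[0,[0.5,0.4,0],0],[0,[0.4,0.3,0],0],[0,[0,0,0],0]]'

```text
t: 3.65
tool_pos: [0.5055, 0.0138, 0.0183]
tool_rot: [-3.134, -0.219, -0.001]
contact_force: [0.6, -0.5, 0.5]
opening: 0.0001
grip_force: 0.0
```

```bash
cat > n.py <<'E'
import sys
from h import *
from m2 import edge,isect
tool();im=ctrl.get_image("top");f=im["frame"];hsv=cv2.cvtColor(f,cv2.COLOR_RGB2HSV)
# white/pink/bright, i.e. not wood: blue channel high
w=((f[...,2]>185)|((hsv[...,0]>140)&(hsv[...,0]<175))).astype(np.uint8)
roi=np.zeros_like(w);B=np.array([[-150,-105],[-150,145],[66,94],[66,-118]])/1000
cv2.fillPoly(roi,[np.int32(proj(im,np.c_[B@J.T+O,np.full(4,.023)]))],1);w&=roi
w=cv2.morphologyEx(w,cv2.MORPH_CLOSE,np.ones((3,3)));w=cv2.morphologyEx(w,cv2.MORPH_OPEN,np.ones((5,5)))
c=max(cv2.findContours(w,cv2.RETR_EXTERNAL,cv2.CHAIN_APPROX_NONE)[0],key=cv2.contourArea)
P=tj(ray(im,c[:,0],.023)).astype(np.float32);r=cv2.minAreaRect(P);print(r,cv2.boxPoints(r).round(1).tolist())
v=f.copy();cv2.polylines(v,[np.int32(proj(im,np.c_[cv2.boxPoints(r)/1000@J.T+O,np.full(4,.023)]))],True,(0,255,0),1)
cv2.imwrite("pics/"+sys.argv[1],cv2.resize(np.hstack([f[120:250,160:340],v[120:250,160:340]])[...,::-1],None,fx=2.2,fy=2.2,interpolation=2))
E
python3 n.py n1.png
```

```text
t 3.65 jig mm [[-128.   -54.2]] z 18.3 toolx-jig deg -0.01 tilt 0.02 F jig [ 0.49 -0.56] 0.49
((-35.193115234375, 11.376296997070312), (255.14822387695312, 204.65957641601562), 89.24886322021484) [[-139.1999969482422, -114.80000305175781], [65.5, -117.5], [68.80000305175781, 137.60000610351562], [-135.8000030517578, 140.3000030517578]]
```

View pics/n1.png

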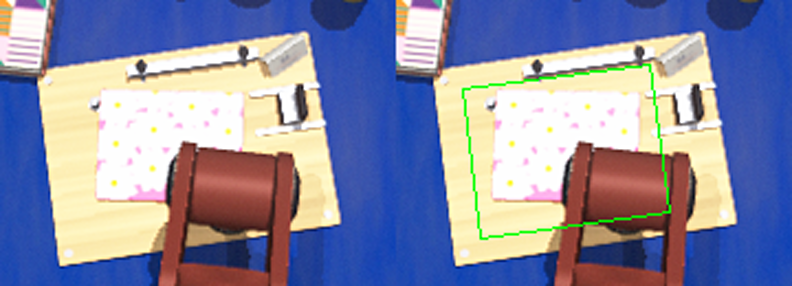

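The notebook has turned to about -9° of the jig. Its left edge, at crop (102,92), bears on the peg at (96,104). The mask leaked, so I'll switch to an Otsu threshold on saturation and keep pushing.

send_rows --rows '[[0,[0.4,0.3,0],0],[0,[0.4,0.3,0],0],[0,[0.4,0.3,0],0],[0,[0.3,0.3,0],0],[0,[0,0,0],0]]'

```text
t: 4.32
tool_pos: [0.5223, 0.0041, 0.0185]
tool_rot: [-3.134, -0.22, -0.001]
contact_force: [-0.1, 0.2, 0.4]
opening: 0.0001
grip_force: 0.0
```

```bash
cat > n.py <<'E'
import sys
from h import *
tool();im=ctrl.get_image("top");f=im["frame"]
b=f[...,2]
def line(a0,a1,d,name):
    "across jig-frame scan lines from a0..a1 along d: strongest wood->cover step (blue channel)"
    out=[]
    for t in np.linspace(0,1,25):
        p=np.array(a0)+t*(np.array(a1)-np.array(a0))
        s=np.arange(0,45,.5);Q=(p+s[:,None]*np.array(d))/1000
        uv=proj(im,np.c_[Q@J.T+O,np.full(len(s),.023)]).astype(np.float32)
        val=cv2.remap(b,uv[None,:,0],uv[None,:,1],cv2.INTER_LINEAR)[0].astype(float)
        g=np.gradient(cv2.GaussianBlur(val[None],(0,0),2.5)[0]);i=g.argmax()
        if g[i]>3:out.append(p+s[i]*np.array(d))
    out=np.float32(out);l=cv2.fitLine(out,cv2.DIST_HUBER,0,.001,.001).ravel()
    res=np.abs((out-l[2:])@[-l[1],l[0]]);print(name,"pt",l[2:].round(1),"ang",np.degrees(np.arctan2(l[1],l[0])).round(2),"n",len(out),"med res",np.median(res).round(2));return l
a=[float(x) for x in sys.argv[1:]]
F=line((a[0],a[1]),(a[0],a[2]),(-1,0),"far");L=line((a[3],a[5]),(a[4],a[5]),(0,-1),"left")
if len(a)>6:line((-140,10),(-140,75),(1,0),"near")
cv2.imwrite("pics/last.png",cv2.resize(f[120:250,160:340,::-1],None,fx=3,fy=3))
E
python3 n.py 66 -60 60 -60 20 130 1
```

```text
t 4.32 jig mm [[-112.7  -66.1]] z 18.5 toolx-jig deg -0.01 tilt 0.05 F jig [-0.12  0.22] 0.41
far pt [56.3 -1.6] ang 85.57 n 25 med res 0.33
left pt [-19.9 103.1] ang -4.44 n 25 med res 0.57
near pt [-120.6   26.6] ang -41.44 n 13 med res 1.06
```

View pics/last.png

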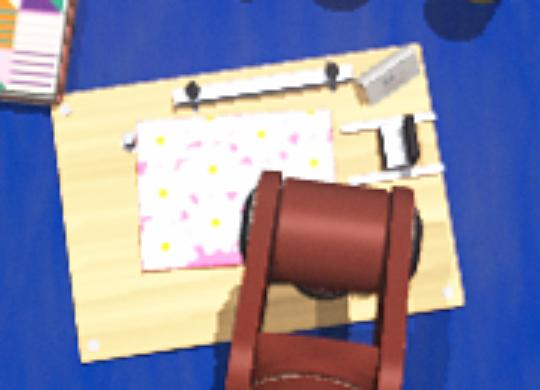

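Crop: the notebook (far left (138,120), far right (332,112)) is nearly square, with its left edge on the peg at (128,140). Lines give -4.4° left to turn, far edge at x≈56.

send_rows --rows '[[0,[0.3,0.25,0],0],[0,[0.3,0.2,0],0],[0,[0.3,0.15,0],0],[0,[0.1,0,0],0],[0,[0,0,0],0]]'

```text
t: 5.0
tool_pos: [0.5326, -0.0002, 0.0183]
tool_rot: [-3.134, -0.22, -0.0]
contact_force: [-1.6, -0.8, -0.1]
opening: 0.0
grip_force: 0.3
```

```bash
python3 n.py 68 -60 60 -60 20 125
```

```text
t 5.0 jig mm [[-103.2  -71.8]] z 18.3 toolx-jig deg 0.01 tilt 0.02 F jig [-1.67 -0.57] -0.05
far pt [62.9  4.6] ang 87.83 n 25 med res 1.4
left pt [-20.1  99.1] ang -1.49 n 25 med res 0.43
```

send_rows --rows '[[0,[0.2,0.1,0],0],[0,[0.2,0,0],0],[0,[0,0,0],0]]'

```text
t: 5.42
tool_pos: [0.5368, -0.0007, 0.0184]
tool_rot: [-3.134, -0.22, -0.001]
contact_force: [-0.1, -0.3, 0.1]
opening: 0.0001
grip_force: 0.2
```

```bash
python3 n.py 66 -60 60 -60 20 125
```

```text
t 5.42 jig mm [[-99.  -72.9]] z 18.4 toolx-jig deg 0.01 tilt 0.03 F jig [-0.12 -0.26] 0.07
far pt [64.  3.] ang -89.93 n 25 med res 0.1
left pt [-21.3  98.2] ang -0.82 n 25 med res 0.44
```

send_rows --rows '[[0,[0.1,0,0],0],[0,[0,0,0],0],[0,[-1.5,0,0],0],[0,[0,-3.7,0],0],[0,[0,-3.6,0],0],[0,[0,0,0],0],[0,[0.8,0,0],0],[0,[0.3,0,0],0],[0,[0.2,0,0],0],[0,[0,0,0],0]]'

```text
t: 6.72
tool_pos: [0.5255, 0.071, 0.0182]
tool_rot: [3.134, 0.219, -0.0]
contact_force: [-0.1, 0.4, 0.1]
opening: 0.0001
grip_force: 0.0
```

```bash
python3 n.py 66 -60 60 -60 20 125
```

```text
t 6.72 jig mm [[-100.2   -0.3]] z 18.2 toolx-jig deg -0.03 tilt 0.01 F jig [-0.02  0.39] 0.08
far pt [63.9  3. ] ang 89.97 n 25 med res 0.12
left pt [-3.7 97.6] ang 0.48 n 18 med res 0.81
```

send_rows --rows '[[0,[0.2,0,0],0],[0,[0.2,0,0],0],[0,[0.2,0,0],0],[0,[0.1,0,0],0],[0,[0.1,0,0],0],[0,[0,0,0],0]]'

```text
t: 7.52
tool_pos: [0.5333, 0.0726, 0.0183]
tool_rot: [-3.134, -0.22, -0.0]
contact_force: [-0.7, -0.3, -0.4]
opening: -0.0002
grip_force: 0.3
```

```bash
python3 -c "from h import *;tool()"
```

```text
t 7.52 jig mm [[-92.3   0.2]] z 18.3 toolx-jig deg 0.01 tilt 0.01 F jig [-0.72 -0.25] -0.39
```

send_rows --rows '[[0,[0.05,0,0],0],[0,[0.05,0,0],0],[0,[0,0,0],0]]'

```text
t: 7.9
tool_pos: [0.5343, 0.0727, 0.0183]
tool_rot: [-3.134, -0.22, -0.0]
contact_force: [-0.8, -0.5, -0.5]
opening: 0.0001
grip_force: 0.4
```

send_rows --rows '[[0,[0.05,0,0],0],[0,[0.03,0,0],0],[0,[0,0,0],0]]'

```text
t: 8.28
tool_pos: [0.5351, 0.0728, 0.0183]
tool_rot: [-3.134, -0.22, -0.0]
contact_force: [-0.8, -0.0, 0.0]
opening: 0.0002
grip_force: 0.4
```

send_rows --rows '[[0,[0.04,0,0],0],[0,[0.04,0,0],0],[0,[0,0,0],0]]'

```text
t: 8.65
tool_pos: [0.5359, 0.0729, 0.0183]
tool_rot: [-3.134, -0.22, -0.0]
contact_force: [0.1, 0.2, -0.9]
opening: 0.0002
grip_force: 0.4
```

```bash
python3 -c "from h import *;tool()"
```

```text
t 8.65 jig mm [[-89.7   0.1]] z 18.3 toolx-jig deg 0.01 tilt 0.01 F jig [0.15 0.18] -0.92
```

send_rows --rows '[[0,[0.04,0,0],0],[0,[0.04,0,0],0],[0,[0,0,0],0]]'

```text
t: 9.02
tool_pos: [0.5367, 0.073, 0.0183]
tool_rot: [-3.134, -0.22, -0.0]
contact_force: [-0.1, -0.4, -0.7]
opening: 0.0001
grip_force: 0.4
```

```bash
python3 n.py 71 -60 40 -60 20 125
```

```text
t 9.02 jig mm [[-88.9   0.1]] z 18.3 toolx-jig deg 0.01 tilt 0.0 F jig [-0.19 -0.4 ] -0.73
far pt [59.3 -1.8] ang 68.15 n 7 med res 1.25
left pt [ 3.4 97.5] ang 1.38 n 12 med res 0.91
```

View pics/last.png

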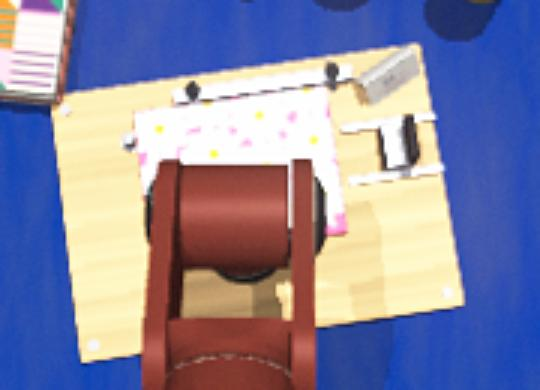

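Crop: the notebook is square, and its far edge (135,112)-(328,92) is now just short of the fence. I'll keep creeping.

send_rows --rows '[[0,[0.04,0,0],0],[0,[0.04,0,0],0],[0,[0,0,0],0]]'

```text
t: 9.45
tool_pos: [0.5369, 0.0731, 0.0182]
tool_rot: [3.134, 0.22, -0.002]
contact_force: [-4.3, -0.8, 2.8]
opening: 0.0003
grip_force: 2.1
```

send_rows --rows '[[0,[0.04,0,0],0],[0,[0.02,0,0],0],[0,[0,0,0],0],[0,[0,0,0],0]]'

```text
t: 9.95
tool_pos: [0.5369, 0.0731, 0.018]
tool_rot: [3.134, 0.22, -0.004]
contact_force: [-4.6, -1.3, 3.2]
opening: 0.0
grip_force: 3.0
```

```bash
python3 -c "from h import *;tool()"
```

```text
t 9.95 jig mm [[-88.6   0.1]] z 18.0 toolx-jig deg 0.02 tilt 0.16 F jig [-4.74 -0.69] 3.2
```

send_rows --rows '[[0,[0.04,0,0],0],[0,[0.03,0,0],0],[0,[0,0,0],0],[0,[0,0,0],0]]'

```text
t: 10.45
tool_pos: [0.537, 0.0731, 0.0178]
tool_rot: [3.134, 0.22, -0.007]
contact_force: [-7.7, -1.4, 4.3]
opening: 0.0002
grip_force: 3.9
```

send_rows --rows '[[0,[0.05,0,0],0],[0,[0,0,0],0],[0,[0,0,0],0],[0,[0,0,0],0],[0,[0,0,0],0],[0,[0,0,0],0]]'

```text
t: 11.2
tool_pos: [0.537, 0.0731, 0.0176]
tool_rot: [3.134, 0.22, -0.009]
contact_force: [-9.1, -2.1, 4.2]
opening: -0.0003
grip_force: 4.5
```

send_rows --rows '[[0,[0.02,0,0],0],[0,[0,0,0],0],[0,[0,0,0],0],[0,[0,0,0],0]]'

```text
t: 11.7
tool_pos: [0.537, 0.0732, 0.0176]
tool_rot: [3.134, 0.22, -0.01]
contact_force: [-10.1, -2.3, 4.8]
opening: -0.0
grip_force: 4.8
```

send_rows --rows '[[0,[-0.2,0,0],0],[0,[-1,0,0],0],[0,[-2.5,0,0],0],[0,[0,0,-5],0],[0,[0,0,-5],0],[0,[0,0,-3],0],[0,[0,0,0],0]]'

```text
t: 12.58
tool_pos: [0.5053, 0.0683, 0.1522]
tool_rot: [3.133, 0.22, 0.014]
contact_force: [0.8, -0.2, 0.6]
opening: 0.0002
grip_force: 0.0
```

Run:
```python
from h import *
tool()
im=dict(np.load("pics/top0.npz"));C=cloud(im);P=C.reshape(-1,3);k=(P[:,2]>.05)&(P[:,0]>.4)&(P[:,0]<.8)&(P[:,1]<-.15)&(P[:,1]>-.5)
Q=P[k];print(len(Q),Q.min(0).round(3),Q.max(0).round(3));Q=Q[Q[:,2]>.15];print(len(Q),Q.min(0).round(3),Q.max(0).round(3),tj(np.median(Q,0)))
```

```text
t 12.58 jig mm [[-120.6   -0.2]] z 152.2 toolx-jig deg 0.01 tilt 0.51 F jig [ 0.75 -0.29] 0.61
2206 [ 0.443 -0.43   0.05 ] [ 0.8   -0.155  0.189]
598 [ 0.61  -0.369  0.15 ] [ 0.8   -0.267  0.189] [[  -8.94991957 -405.81936407]]
```

Pressed at about 10 N, then released. Next I go round to the outer side of the clamp.

send_rows --rows '[[0,[0,5.4,0],0],[0,[0,5.4,0],0],[0,[0,5.4,0],0],[0,[0,5.3,0],0],[0,[4,0,0],0],[0,[4,0,0],0],[0,[4,0,0],0],[0,[0,0,5],0],[0,[0,0,3],0],[0,[0,0,0],0]]'

```text
t: 13.82
tool_pos: [0.6481, -0.1267, 0.0627]
tool_rot: [-3.13, -0.22, 0.013]
contact_force: [0.1, 0.3, -0.3]
opening: 0.0002
grip_force: 0.0
```

Run:
```python
from h import *
tool();im=ctrl.get_image("top");a=im["frame"][125:225,190:320,::-1];im=ctrl.get_image("side");b=im["frame"][150:250,200:330,::-1]
cv2.imwrite("pics/c1.png",cv2.resize(np.hstack([a,b]),None,fx=3,fy=3,interpolation=2))
```

```text
t 13.82 jig mm [[  -6.4 -213.2]] z 62.7 toolx-jig deg 0.01 tilt 0.53 F jig [0.18 0.26] -0.27
```

View pics/c1.png

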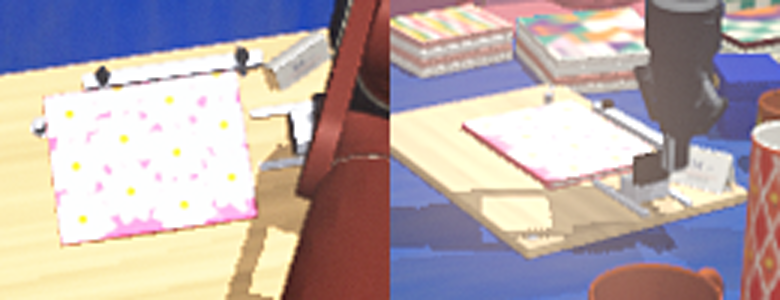

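Left crop: notebook flush on the fence with its left edge at the peg (40,127), clamp face at about (292,125). Right crop: fingers stand behind the clamp's plate at (660,165), clear of the card at (710,170).

send_rows --rows '[[0,[0.6,0,1.2],0],[0,[0,0,1.2],0],[0,[0,-0.8,0],0],[0,[0,-0.5,0],0],[0,[0,-0.4,0],0],[0,[0,-0.4,0],0],[0,[0,-0.4,0],0],[0,[0,0,0],0]]'

```text
t: 14.92
tool_pos: [0.654, -0.102, 0.0444]
tool_rot: [3.134, 0.221, 0.0]
contact_force: [-0.5, -0.0, 0.1]
opening: 0.0004
grip_force: 0.0
```

```bash
python3 -c "from h import *;tool()"
```

```text
t 14.92 jig mm [[   2.9 -189.5]] z 44.4 toolx-jig deg 0.03 tilt 0.01 F jig [-0.53  0.06] 0.08
```

send_rows --rows '[[0,[-0.2,0,0.4],0],[0,[0,-0.3,0],0],[0,[0,-0.3,0],0],[0,[0,-0.3,0],0],[0,[0,-0.3,0],0],[0,[0,-0.3,0],0],[0,[0,-0.3,0],0],[0,[0,0,0],0]]'

```text
t: 15.92
tool_pos: [0.6496, -0.0842, 0.0404]
tool_rot: [-3.133, -0.22, -0.0]
contact_force: [-0.3, -1.3, -0.8]
opening: -0.0001
grip_force: 0.5
```

```bash
python3 -c "from h import *;tool()"
```

```text
t 15.92 jig mm [[   1.  -171.3]] z 40.4 toolx-jig deg 0.02 tilt 0.04 F jig [-0.46 -1.27] -0.76
```

send_rows --rows '[[0,[0,-0.3,0],0],[0,[0,-0.3,0],0],[0,[0,-0.3,0],0],[0,[0,-0.2,0],0],[0,[0,0,0],0]]'

```text
t: 16.55
tool_pos: [0.6482, -0.0735, 0.0405]
tool_rot: [-3.133, -0.22, -0.001]
contact_force: [-0.2, -2.1, 0.0]
opening: 0.0001
grip_force: 0.9
```

Run:
```python
from h import *
tool();im=ctrl.get_image("side");b=im["frame"][170:240,230:330,::-1]
cv2.imwrite("pics/c2.png",cv2.resize(b,None,fx=6,fy=6,interpolation=2))
```

```text
t 16.55 jig mm [[   1.1 -160.5]] z 40.5 toolx-jig deg 0.02 tilt 0.04 F jig [-0.45 -2.1 ] 0.03
```

View pics/c2.png

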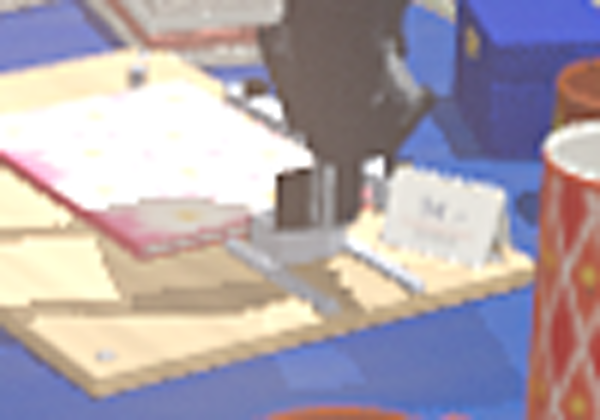

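Side crop: the clamp block (250,235) has moved to within a few mm of the notebook's right edge (245,232). The finger is against the plate and the card is untouched. Creeping in.

send_rows --rows '[[0,[0,-0.06,0],0],[0,[0,-0.06,0],0],[0,[0,-0.06,0],0],[0,[0,0,0],0]]'

```text
t: 17.1
tool_pos: [0.648, -0.0721, 0.0405]
tool_rot: [3.134, 0.22, 0.001]
contact_force: [1.2, -3.4, 0.6]
opening: 0.0003
grip_force: 1.5
```

Run:
```python
from h import *
tool();im=ctrl.get_image("top");f=im["frame"]
# row of pixels through the clamp along jig y at block-top and notebook height
for x in(-8,0,8):
    y=np.arange(-140,-80,3.);uv=proj(im,np.c_[np.c_[0*y+x,y]/1000@J.T+O,0*y+.03]).astype(np.float32)
    print(x,[tuple(int(c) for c in p) for p in cv2.remap(f,uv[None,:,0],uv[None,:,1],1)[0]])
```

```text
t 17.1 jig mm [[   1.1 -159.1]] z 40.5 toolx-jig deg 0.01 tilt 0.03 F jig [ 0.68 -3.53] 0.56
-8 [(153, 76, 68), (151, 75, 67), (150, 75, 67), (148, 75, 67), (143, 74, 65), (140, 74, 66), (139, 73, 65), (128, 68, 62), (120, 66, 62), (156, 89, 82), (196, 113, 102), (193, 112, 103), (193, 112, 103), (195, 113, 105), (194, 113, 103), (190, 108, 98), (188, 117, 110), (198, 157, 153), (208, 191, 186), (211, 191, 187)]
0 [(153, 76, 68), (153, 75, 66), (152, 76, 67), (152, 76, 69), (150, 75, 67), (148, 76, 69), (137, 72, 64), (132, 69, 64), (158, 80, 72), (169, 88, 79), (173, 90, 83), (175, 94, 86), (179, 99, 89), (181, 100, 90), (182, 98, 87), (201, 145, 140), (239, 230, 232), (253, 253, 253), (255, 255, 255), (255, 255, 255)]
8 [(85, 54, 54), (98, 58, 58), (114, 63, 60), (135, 70, 64), (146, 75, 67), (151, 78, 70), (142, 74, 67), (136, 70, 64), (161, 81, 72), (160, 81, 72), (158, 81, 72), (159, 82, 73), (160, 81, 74), (161, 79, 72), (178, 109, 107), (232, 216, 221), (255, 255, 255), (254, 255, 255), (254, 254, 254), (254, 254, 254)]
```

send_rows --rows '[[0,[0,-0.06,0],0],[0,[0,-0.06,0],0],[0,[0,-0.06,0],0],[0,[0,-0.04,0],0],[0,[0,0,0],0]]'

```text
t: 17.77
tool_pos: [0.6477, -0.0698, 0.0405]
tool_rot: [-3.134, -0.22, -0.001]
contact_force: [1.1, -2.5, 1.1]
opening: 0.0001
grip_force: 1.4
```

send_rows --rows '[[0,[0,-0.06,0],0],[0,[0,-0.06,0],0],[0,[0,-0.06,0],0],[0,[0,-0.04,0],0],[0,[0,0,0],0]]'

```text
t: 18.4
tool_pos: [0.6473, -0.0676, 0.0404]
tool_rot: [-3.134, -0.22, -0.0]
contact_force: [1.9, -2.3, 1.8]
opening: -0.0003
grip_force: 1.4
```

send_rows --rows '[[0,[0,-0.06,0],0],[0,[0,-0.06,0],0],[0,[0,-0.06,0],0],[0,[0,-0.04,0],0],[0,[0,0,0],0]]'

```text
t: 19.02
tool_pos: [0.6468, -0.0654, 0.0402]
tool_rot: [-3.134, -0.22, 0.0]
contact_force: [2.7, -3.1, 1.5]
opening: -0.0004
grip_force: 1.4
```

Run:
```python
from h import *
tool();im=ctrl.get_image("side");b=im["frame"][170:240,230:330,::-1]
cv2.imwrite("pics/c3.png",cv2.resize(b,None,fx=7,fy=7,interpolation=2))
```

```text
t 19.02 jig mm [[   0.8 -152.3]] z 40.2 toolx-jig deg 0.02 tilt 0.01 F jig [ 2.19 -3.43] 1.47
```

View pics/c3.png

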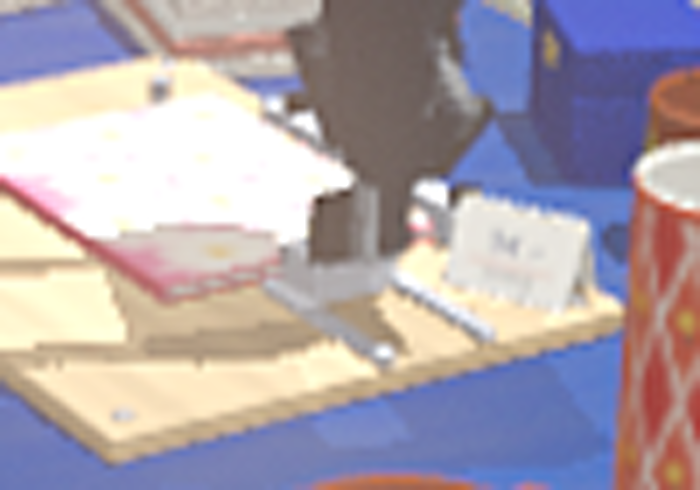

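Side crop: the clamp block (290,265) is about at the notebook's right edge, a few mm to go. The card is still clear.

send_rows --rows '[[0,[0,-0.06,0],0],[0,[0,-0.06,0],0],[0,[0,-0.06,0],0],[0,[0,-0.04,0],0],[0,[0,0,0],0]]'

```text
t: 19.7
tool_pos: [0.6465, -0.0632, 0.0402]
tool_rot: [-3.134, -0.22, 0.0]
contact_force: [2.0, -1.6, 1.8]
opening: 0.0
grip_force: 1.4
```

send_rows --rows '[[0,[0,-0.06,0],0],[0,[0,-0.06,0],0],[0,[0,-0.06,0],0],[0,[0,-0.04,0],0],[0,[0,0,0],0]]'

```text
t: 20.32
tool_pos: [0.6462, -0.0611, 0.0402]
tool_rot: [-3.134, -0.22, 0.0]
contact_force: [1.6, -2.9, 0.6]
opening: -0.0003
grip_force: 1.4
```

send_rows --rows '[[0,[0,-0.06,0],0],[0,[0,-0.06,0],0],[0,[0,-0.06,0],0],[0,[0,-0.04,0],0],[0,[0,0,0],0]]'

```text
t: 20.95
tool_pos: [0.6458, -0.0589, 0.0403]
tool_rot: [-3.134, -0.22, 0.0]
contact_force: [1.2, -2.3, 0.3]
opening: -0.0
grip_force: 1.4
```

send_rows --rows '[[0,[0,-0.06,0],0],[0,[0,-0.06,0],0],[0,[0,-0.06,0],0],[0,[0,0,0],0]]'

```text
t: 21.45
tool_pos: [0.6457, -0.0579, 0.0403]
tool_rot: [3.133, 0.22, 0.0]
contact_force: [1.4, -5.7, -0.6]
opening: 0.0003
grip_force: 2.8
```

send_rows --rows '[[0,[0,-0.05,0],0],[0,[0,0,0],0],[0,[0,0,0],0]]'

```text
t: 21.82
tool_pos: [0.6457, -0.0579, 0.0403]
tool_rot: [3.132, 0.22, 0.0]
contact_force: [1.9, -6.3, -0.3]
opening: 0.0002
grip_force: 3.4
```

send_rows --rows '[[0,[0,-0.08,0],0],[0,[0,0,0],0],[0,[0,0,0],0]]'

```text
t: 22.2
tool_pos: [0.6457, -0.0578, 0.0404]
tool_rot: [3.131, 0.22, 0.001]
contact_force: [2.9, -8.9, -1.1]
opening: 0.0001
grip_force: 4.4
```

send_rows --rows '[[0,[0,-0.08,0],0],[0,[0,0.0,0],0],[0,[0,0,0],0]]'

```text
t: 22.58
tool_pos: [0.6457, -0.0577, 0.0404]
tool_rot: [3.129, 0.219, 0.001]
contact_force: [2.6, -11.6, -1.3]
opening: 0.0
grip_force: 5.5
```

send_rows --rows '[[0,[0,-0.04,0],0],[0,[0,0,0],0],[0,[0,0,0],0],[0,[0,0,0],0],[0,[0,0,0],0]]'

```text
t: 23.2
tool_pos: [0.6457, -0.0577, 0.0404]
tool_rot: [3.129, 0.219, 0.001]
contact_force: [2.2, -11.2, -2.0]
opening: -0.0001
grip_force: 6.0
```

send_rows --rows '[[0,[0,0.2,0],0],[0,[0,0.5,0],0],[0,[0,2,0],0],[0,[0,3,0],0],[0,[0,0,-5],0],[0,[0,0,-6],0],[0,[0,0,-6],0],[0,[-5,0,0],0],[0,[-5,0,0],0],[0,[-5,0,0],0]]'

```text
t: 24.45
tool_pos: [0.5031, -0.1327, 0.2102]
tool_rot: [-3.133, -0.22, 0.001]
contact_force: [0.4, 0.5, 0.0]
opening: -0.0002
grip_force: 0.0
```

send_rows --rows '[[0,[-5,3,0],0],[0,[-4,4.5,0],0],[0,[0,6,0],0],[0,[0,6,0],0],[0,[0,6,0],0],[0,[0,6,0],0],[0,[0,0,0],0]]'

```text
t: 25.32
tool_pos: [0.4585, -0.4603, 0.2084]
tool_rot: [-3.132, -0.214, 0.002]
contact_force: [-0.0, 0.5, 0.1]
opening: 0.0
grip_force: 0.0
```

```bash
sed -i 's/len(a)>6/0/' n.py
cat >> n.py <<'E'
line((-60,-125),(-30,-125),(0,1),"right");line((-110,-80),(-110,80),(1,0),"near")
for x in(-12,0,12):
    y=np.arange(-150,-84,3.);uv=proj(im,np.c_[np.c_[0*y+x,y]/1000@J.T+O,0*y+.03]).astype(np.float32)
    print(x,cv2.remap(f,uv[None,:,0],uv[None,:,1],1)[0].mean(1).astype(int))
E
python3 n.py 69 60 90 -60 20 125
```

```text
t 25.32 jig mm [[-240.7 -517.1]] z 208.4 toolx-jig deg -0.21 tilt 0.15 F jig [0.05 0.5 ] 0.1
far pt [49.3 74.4] ang 85.28 n 10 med res 0.15
left pt [-15.3  97.7] ang -0.47 n 25 med res 0.51
right pt [-44.9 -96.7] ang -1.1 n 25 med res 0.34
near pt [-76.  -11.3] ang 89.96 n 25 med res 0.41
-12 [218 219 219 216 204 189  84  69  67  67 120 221 252 254 253 255 255  74
 171 248 254 253]
0 [227 226 227 226 218 199 117  71  67  78 137 202 242 254 254 255 239 152
 167 244 254 253]
12 [222 222 222 222 217 180  99  74  69  64 128 236 255 254 253 255 231  77
 200 255 255 253]
```

```bash
python3 -c "from station import ctrl;print(ctrl.finish_job())"
```

```text
the job is handed in; nothing more can be done
None
```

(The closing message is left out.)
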